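# Set out the chocolates on the shop's display table

### The job

Set out the display: stand the large round tin in the large round tray and the small round tin in the small one, both upright. Lay the carton, right way up, in the wooden gift case, and then close the case with its lid, fully down over the two pins so that it lies flat on the case. Leave the cocoa jar and the cup where they are.

Things in the scene. Friction and masses are not known exactly. Their poses are not given: they have to be found in the camera images.
- large_tin: Large round closed tin of bare steel, 60 mm diameter, 46 mm high, about 0.16 kg, loose, standing upright on the table; flat paper disc on its lid. Origin: centre of its underside; z up.
- small_tin: Small round closed tin of bare steel, 42 mm diameter, 40 mm high, about 0.08 kg, loose, standing upright on the table; flat paper disc on its lid. Origin: centre of its underside; z up.
- carton: Closed brown cardboard box of chocolates with a pale paper band round it, lying flat and loose: 40 mm along its x, 100 mm along its y (long axis), 26 mm high, about 0.12 kg. Origin: centre of its underside; z up.
- lid: Loose wooden lid of the gift case: board 72 (x) by 160 (y) by 8 mm thick, about 0.16 kg, lying grip upwards. In its middle a dark grip bar 14 mm wide (x), 60 mm long (y), from 8 to 36 mm above the underside. Two through holes, 12 mm diameter, at y = +69 and -69 mm. Fits either way round. Origin: centre of underside; z up.
- large_tray: Fixed round wooden tray for the large tin: recess 74 mm diameter, cork floor 5 mm above the table, rim 6 mm thick and 12 mm high (86 mm outer diameter). Origin: centre of its underside, on the table; z up.
- small_tray: Fixed round wooden tray for the small tin: recess 56 mm diameter, cork floor 5 mm above the table, rim 6 mm thick and 12 mm high (68 mm outer diameter). Origin: centre of its underside, on the table; z up.
- case: Fixed open wooden gift case, 72 (x) by 160 (y) by 36 mm high. Inside 56 (x) by 116 mm (y), floor 6 mm up; walls' top 36 mm up, where the lid's underside seats. Each long wall has a 60 mm finger gap in its middle, down to the floor. On each end block a steel pin, 8 mm diameter, tapered tip, at y = +69 and -69 mm, its tip 50 mm above the table. Origin: centre of underside, on the table; z up.
- cocoa_jar: Bystander: loose glass jar with a steel cap, 60 mm diameter, 100 mm high, on the table beyond the trays. Origin: centre of its underside. Leave alone.
- cup: Bystander: loose white ceramic cup, 68 mm rim diameter, 55 mm high, on the table beyond the trays. Origin: centre of its underside. Leave alone.
There are look-alikes about, which are no part of the job. What is meant by the carton is not orange, and is the smaller of those in its own colour.

How it is judged:
On the way, in this order (a step that is already met when the one before it is completed fails the run):
1. the carton lies in the open gift case (x of carton in the frame of case between -0.012 and 0.012 m and y of carton in the frame of case between -0.012 and 0.012 m and z of carton in the frame of case between 0.002 and 0.01 m and angle between carton's own z axis and vertical below 0.1 rad), for 0.2 s.
2. the lid is seated on the pins over it (horizontal distance between lid and case below 0.005 m and z of lid in the frame of case between 0.033 and 0.0385 m and angle between lid's own z axis and vertical below 0.05 rad and angle between the y axis of lid and the y axis of case, either way round below 0.08 rad), for 0.2 s.
At the end, for the whole second after the job is handed in: Tins upright (0.1 rad) on their own trays' floors, within 10 mm of centre; carton right way up on the case floor, within 12 mm each way; lid flat on the case over both pins (5 mm, underside 33 to 38.5 mm up, tilt under 0.05, long axes within 0.08 rad); all at rest (all of step 1 and all of step 2 and horizontal distance between large_tin and large_tray below 0.01 m and z of large_tin in the frame of large_tray between 0.002 and 0.008 m and angle between each of large_tin, small_tin's own z axis and vertical below 0.1 rad and horizontal distance between small_tin and small_tray below 0.01 m and z of small_tin in the frame of small_tray between 0.002 and 0.008 m and linear speed of each of large_tin, small_tin, carton, lid below 0.02 m/s and angular speed of each of large_tin, small_tin, carton, lid below 0.2 rad/s); the robot touches nothing.
It fails at once if the cocoa jar is moved more than 30 mm or tipped (distance of cocoa_jar from where it was at the start of the episode above 0.03 m or angle between cocoa_jar's own z axis and vertical above 0.5 rad).
It fails at once if the cup is moved more than 30 mm or tipped (distance of cup from where it was at the start of the episode above 0.03 m or angle between cup's own z axis and vertical above 0.5 rad).
It also fails if it takes over 104 s, if anything falls off the work surface, if the arm or the gripper's body presses on something with over 40 N, if the wrist force passes 120 N, or if a joint passes its speed limit or range.

### The arm

A 7-joint arm with a two-finger parallel gripper is mounted at the origin on the work surface. World frame = base frame: x ahead of the robot, y to its left, z up, the work surface at z = 0. Lengths are in m, angles in rad, forces in N, time in s.
With the tool pointing down it reaches from about 0.35 to 0.9 m from the base axis. Payload 7.2 kg.
Tool frame: the origin (TCP) lies at the very end of the fingers, on their centre line; the grasp point (between the pads) lies 19 mm behind it; z points along the fingers, y is the line along which they close (so a half turn about z gives the same grasp; the last joint's range is limited). The gripper opens to 88 mm and grips with 3 to 60 N. Pads are 20 mm wide; open, the fingers measure 115 mm over their backs; the gripper's body (75 mm by 178 mm) begins 61 mm behind the grasp point.
Start: joints at [1.052, 0.411, -0.013, 1.596, 0.006, 1.134, -0.082], TCP at [0.272, -0.563, 0.223] pointing down, gripper open.
Joint ranges: [-2.95, 2.95], [-0.29, 1.99], [-1.47, 1.44], [0.14, 2.54], [-1.03, 4.17], [0.13, 1.85], [-2.86, 2.86]. Speed limits (rad/s): [2.39, 2.39, 3.01, 3.01, 3.14, 3.14, 3.14].

### API

Orientations are given as a unit quaternion [x, y, z, w].
In Python, from station import readout, optics, ctrl gives the robot as it stands.
- The arm moves only by the shell command python3 -m pendant 'ROWS'. ROWS is a JSON object whose one key "steps" holds a list of rows, each an object with "hand": the opening, from 0 (shut) to 1 (fully open); "delta_pos": the shift along the tool's x, y, z in cm, a list of three; "angular": the turn, a rotation vector about the tool's x, y, z in rad, a list of three. In form: {"steps": [{"hand": hand, "delta_pos": [x, y, z], "angular": [rx, ry, rz]}, ...]}. A call has 1 to 10 rows; each row shifts and turns the commanded pose from where the row before left it, along the tool's axes as they then stand; what a row does not reach is not made up. A row lasts 1/8 s, in which the tool goes at most 62.5 mm and 10.7 degrees, less where a joint would pass 70% of its speed; a pose out of reach is approached as far as the arm can. A call is refused whole if a number of a shift passes 6.25 or a number of a turn 0.188, either way. A call with a gripper value outside its range is refused whole. The fingers move at their own pace and stop on an object; the grip force is fixed at half the most. Time passes only in rows, so rows that do not move let the fingers close. It gives the time, the measured TCP pose, the force, the opening and the grip force at its end, in the units of the state.
- readout.read_state(): the state, without advancing time (a new reading comes with each control period).
- optics.read_camera(name): name is "side" or "top" or "wrist"; returns a dict with "image" (420x560x3 uint8, blue, green, red), "depth" (420x560 float32, m along the optical axis (not along the pixel's ray), 0 where there is no reading), "K" (3x3 intrinsics, pixels), "dist" ([k1, k2, p1, p2, k3] as OpenCV has them; the pictures are not rectified), "rvec" (rotation vector, rad) and "tvec" (3), from world to camera coordinates, as OpenCV has them; the wrist camera has in their place "T_tool_cam" (4x4, takes a point from camera to tool coordinates, whose origin is the TCP and whose axes are the flange's). Camera axes: x right, y down, z forward; pixel columns grow to the right and rows downward; lengths in m; the calibration is good to about 2 mm. A picture is of the moment at which its call begins: read the wrist's pose just before it.
- ctrl.close_job(): hands the job in; it is judged then, once.
The state is a dict: "clock": time; "qpos": joint angles; "qvel": joint speeds; "joint_efforts": joint torques, N m; "tool_pos": TCP position; "ee_rot": TCP orientation; "ft_force": force on the tool from outside, world axes, zero at the start; "torque": the same for the moment, N m; "opening": finger opening in m; "grip_force": force on a finger pad.
Only numpy, scipy, OpenCV 4.12 (cv2) and the standard library are available. Lean on these libraries where they do the work, as an engineer would, in place of code of your own. Each camera call takes 0.05 s, during which the arm holds its last target. There are 200 camera calls.

## Working session

There is one attempt and no reset: what is moved stays moved. The work goes in short steps, Python scripts to look and compute and a shell command to move; the robot and the scene stay as the last step left them, time stands still between calls to the robot, and variables do not carry over. Pictures are saved under pics/ and viewed, at most 14 in all, crops included, and the job is handed in when it is done.

```bash
mkdir -p pics; ls; cat > h.py <<'E'
import numpy as np, cv2
from station import readout, optics, ctrl
from scipy.spatial.transform import Rotation as R
def shot(name, fn=None):
    s=readout.read_state(); c=optics.read_camera(name)
    if 'T_tool_cam' in c:
        T=np.eye(4);T[:3,:3]=R.from_quat(s['ee_rot']).as_matrix();T[:3,3]=s['tool_pos'];c['T']=T@np.array(c['T_tool_cam'])
    else:
        M=np.eye(4);M[:3,:3]=cv2.Rodrigues(np.array(c['rvec'],float))[0];M[:3,3]=np.ravel(c['tvec']);c['T']=np.linalg.inv(M)
    if fn: cv2.imwrite('pics/'+fn,c['image'])
    return c
def ray(c,uv):
    p=cv2.undistortPoints(np.array(uv,float).reshape(-1,1,2),np.array(c['K'],float),np.array(c['dist'],float)).reshape(-1,2)
    d=np.c_[p,np.ones(len(p))]@c['T'][:3,:3].T
    return c['T'][:3,3],d
def onplane(c,uv,z):
    o,d=ray(c,uv); return o+d*((z-o[2])/d[:,2])[:,None]
def cloud(c):
    h,w=c['depth'].shape; v,u=np.mgrid[:h,:w]; o,d=ray(c,np.c_[u.ravel(),v.ravel()])
    return (o+d*c['depth'].reshape(-1,1)).reshape(h,w,3)
E
python3 - <<'E'
from h import *
for n in('top','side'):
    c=shot(n,n+'0.png'); print(n,c['T'].round(3).tolist())
    np.savez(n+'0.npz',**{k:v for k,v in c.items() if k!='name'})
s=readout.read_state();print(s['tool_pos'],s['ee_rot'],s['opening'],s['clock'])
E
```

```text
pics
top [[-0.02, -0.98, 0.199, 0.369], [-1.0, 0.02, -0.003, -0.016], [-0.001, -0.199, -0.98, 0.975], [0.0, 0.0, 0.0, 1.0]]
side [[-0.998, -0.029, 0.057, 0.509], [-0.062, 0.66, -0.749, 0.856], [-0.016, -0.751, -0.66, 0.815], [0.0, 0.0, 0.0, 1.0]]
[ 0.27210322 -0.56217261  0.22190703] [ 9.74698913e-01  2.23520775e-01 -1.95512729e-04 -6.73958388e-04] 0.0879474023417679 0.1
```

View pics/top0.png

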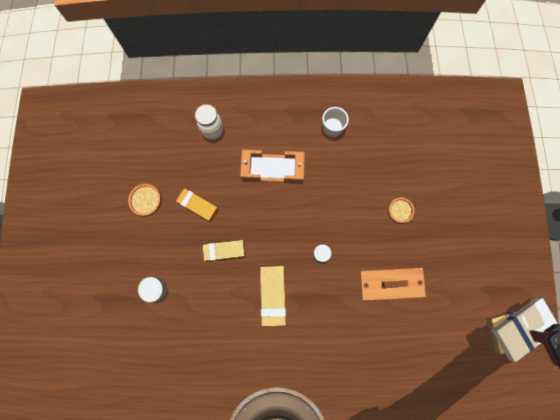

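View pics/side0.png

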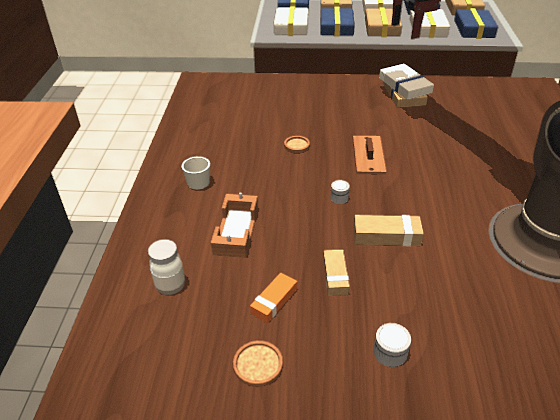

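The top view shows three boxes that could be the carton: an orange one at (196,204), a small brown one at (223,251) and a large brown one at (272,296). The description picks the small brown one at (223,251). The large tin is at (150,290), the small tin at (322,253), the lid at (393,284) and the case at (272,166). The trays are at (144,200) and (401,210), with the jar at (208,118) and the cup at (335,122).

```bash
python3 - <<'E'
from h import *
for n in('top','side'):
    c=dict(np.load(n+'0.npz'));P=cloud(c);z=P[...,2]
    ok=c['depth']>0
    t=z[ok&(abs(z)<.02)];print(n,'table z',np.median(t).round(4),t.std().round(4))
    if n=='side':
        cv2.imwrite('pics/crop.png',cv2.resize(c['image'][130:320,240:440],None,fx=4,fy=3.1));
    m=((z>.007)&ok&(z<.2)&(P[...,0]>.2)&(P[...,0]<1)&(abs(P[...,1])<.6)).astype(np.uint8)
    m=cv2.morphologyEx(m,cv2.MORPH_OPEN,np.ones((3,3)))
    k,l,st,ce=cv2.connectedComponentsWithStats(m)
    for i in range(1,k):
        if st[i,4]<100: continue
        q=P[l==i]; zt=np.percentile(q[:,2],95)
        top=q[q[:,2]>zt-.006]
        r=cv2.minAreaRect((top[:,:2]*1000).astype(np.float32))
        print(ce[i].round(0),st[i,4],'ztop',zt.round(4),'rect',np.round(r[0],1),np.round(r[1],1),round(r[2],1))
E
```

```text
top table z 0.0001 0.0025
[209. 122.] 706 ztop 0.1022 rect [787.  160.8] [51.8 49. ] 22.4
[335. 120.] 444 ztop 0.0561 rect [ 787.7 -165.1] [65.3 67.7] 87.0
[249. 164.] 414 ztop 0.0393 rect [678.4  53.2] [49.7 73.4] 87.2
[295. 166.] 410 ztop 0.0391 rect [671.4 -57.4] [49.5 73.3] 86.4
[196. 204.] 631 ztop 0.0293 rect [576.5 194.8] [102.5  40.9] 58.9
[223. 250.] 694 ztop 0.0286 rect [458.2 124. ] [ 40.5 100.9] 5.9
[322. 253.] 231 ztop 0.043 rect [ 444.5 -119.1] [37.7 38.4] 43.3
[273. 296.] 1408 ztop 0.0394 rect [345.8   2.4] [ 57.3 140.1] 89.5
[152. 289.] 555 ztop 0.0487 rect [364.3 297.3] [57.5 57.7] 2.6
[393. 283.] 204 ztop 0.038 rect [ 365.8 -295.6] [59.8 12.1] 88.0
[507. 330.] 1057 ztop 0.0619 rect [ 238.9 -567.9] [76.9 66.5] 2.3
side table z -0.0002 0.0031
[406.  92.] 724 ztop 0.062 rect [ 234.2 -566.1] [74.7 68.4] 11.0
[368. 149.] 168 ztop 0.0375 rect [ 364.8 -294.5] [14.  62.6] 1.2
[196. 171.] 710 ztop 0.0547 rect [ 786.9 -162.7] [66.7 66.6] 48.1
[339. 190.] 334 ztop 0.042 rect [ 443.7 -115.7] [41.  38.7] 57.3
[239. 204.] 596 ztop 0.0374 rect [669.2 -54.1] [54.  73.3] 88.1
[388. 229.] 1877 ztop 0.0385 rect [344.    5.8] [142.   62.1] 0.8
[229. 243.] 700 ztop 0.0376 rect [677.1  56.4] [55.2 73.5] 86.4
[166. 266.] 1447 ztop 0.1004 rect [785.1 163.9] [48.7 52.4] 14.1
[335. 271.] 918 ztop 0.0279 rect [456.9 127.2] [ 40.1 105.2] 5.8
[273. 297.] 1124 ztop 0.0275 rect [574.9 197.2] [101.6  41.5] 59.4
[392. 343.] 1224 ztop 0.0485 rect [362.2 300.6] [58.9 58.4] 77.6
[257. 363.] 525 ztop 0.0138 rect [593.2 337.7] [83.3 86.2] 7.0
```

View pics/crop.png

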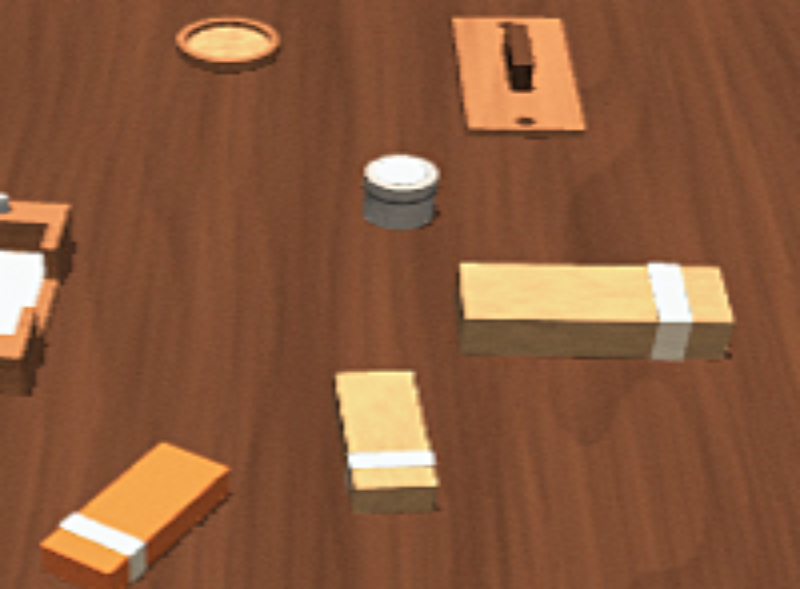

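The crop confirms the choice: the small brown box (crop ~(385,440)) lies flat, has a pale band and measures 40x100. The other brown box is larger at 60x140, and the third is orange.

```bash
cat >> h.py <<'E'
def plan(x,y,z,phi):
    "mm, deg(world angle of tool x): turn about tool z then shift(cm) in the turned frame, incl. levelling"
    s=readout.read_state(); Rc=R.from_quat(s['ee_rot']); a=np.radians(phi)
    Rf=R.from_matrix(np.c_[[np.cos(a),np.sin(a),0],[np.sin(a),-np.cos(a),0],[0,0,-1]])
    w=(Rc.inv()*Rf).as_rotvec(); d=Rf.inv().apply(np.array([x,y,z])/1000-s['tool_pos'])*100
    print('turn',w.round(3),'shift cm',d.round(2))
def status():
    s=readout.read_state();r=R.from_quat(s['ee_rot']).as_matrix()
    print('t',round(s['clock'],2),'pos',(s['tool_pos']*1000).round(1) if hasattr(s['tool_pos'],'round') else s['tool_pos'],'phi',np.degrees(np.arctan2(r[1,0],r[0,0])).round(2),'tilt',np.degrees(np.arccos(-r[2,2])).round(2),'F',np.round(s['ft_force'],1),'open',round(s['opening']*1000,1),'grip',round(s['grip_force'],1),'q',np.round(s['qpos'],2))
E
python3 - <<'E'
from h import *
c=dict(np.load('top0.npz'))
plan(457.5,125.6,222,95.9)
from numpy import array
for n in('top','side'):
    c=dict(np.load(n+'0.npz')); hsv=cv2.cvtColor(c['image'],cv2.COLOR_BGR2HSV)
    m=((hsv[...,2]>110)&(hsv[...,1]>80)).astype(np.uint8)
    cs,_=cv2.findContours(m,cv2.RETR_EXTERNAL,cv2.CHAIN_APPROX_NONE)
    for q in cs:
        if cv2.contourArea(q)<150 or len(q)<20: continue
        w=onplane(c,q.reshape(-1,2),.012)
        if not(.2<w[:,0].mean()<.9 and abs(w[:,1].mean())<.5): continue
        e=cv2.minEnclosingCircle((w[:,:2]*1000).astype(np.float32)); el=cv2.fitEllipse((w[:,:2]*1000).astype(np.float32))
        print(n,q.mean((0,1)).round(),np.round(el[0],1),np.round(el[1],1))
E
```

```text
turn [-1.000e-03 -1.000e-03 -1.223e+00] shift cm [ 6.651e+01  2.551e+01 -1.000e-02]
top [266. 243.] [517.6  52.1] [ 979.4 1733.5]
side [359. 329.] [548.  -92.5] [1056.7 1233.1]
```

```bash
Z='[0,0,0]'
python3 -m pendant '{"steps":[{"hand":1,"delta_pos":[0,0,-1],"angular":[0,0,-0.175]},{"hand":1,"delta_pos":[0,0,-1],"angular":[0,0,-0.175]},{"hand":1,"delta_pos":[0,0,0],"angular":[0,0,-0.175]},{"hand":1,"delta_pos":[0,0,0],"angular":[0,0,-0.175]},{"hand":1,"delta_pos":[0,0,0],"angular":[0,0,-0.175]},{"hand":1,"delta_pos":[0,0,0],"angular":[0,0,-0.175]},{"hand":1,"delta_pos":[0,0,0],"angular":[0,0,-0.173]}]}'
python3 -m pendant '{"steps":[{"hand":1,"delta_pos":[5.5,2.1,0],"angular":[0,0,0]},{"hand":1,"delta_pos":[5.5,2.1,0],"angular":[0,0,0]},{"hand":1,"delta_pos":[5.5,2.1,0],"angular":[0,0,0]},{"hand":1,"delta_pos":[5.5,2.1,0],"angular":[0,0,0]},{"hand":1,"delta_pos":[5.5,2.1,0],"angular":[0,0,0]},{"hand":1,"delta_pos":[5.5,2.1,0],"angular":[0,0,0]},{"hand":1,"delta_pos":[5.5,2.1,0],"angular":[0,0,0]},{"hand":1,"delta_pos":[5.5,2.1,0],"angular":[0,0,0]},{"hand":1,"delta_pos":[5.5,2.1,0],"angular":[0,0,0]},{"hand":1,"delta_pos":[5.5,2.1,0],"angular":[0,0,0]}]}'
python3 -m pendant '{"steps":[{"hand":1,"delta_pos":[5.5,2.1,0],"angular":[0,0,0]},{"hand":1,"delta_pos":[5.5,2.1,0],"angular":[0,0,0]},{"hand":1,"delta_pos":[0,0,0],"angular":[0,0,0]}]}'
python3 - <<'E'
from h import *
status(); plan(457.5,125.6,222,95.9); c=shot('wrist','w1.png'); print(c['T'].round(3).tolist())
E
```

```text
clock: 0.98
tool_pos: [0.2721, -0.5623, 0.2421]
ee_rot: [0.668, 0.744, 0.0, -0.0]
ft_force: [0.4, -0.7, 0.0]
opening: 0.0879
grip_force: 0.0
clock: 2.22
tool_pos: [0.4247, 0.0078, 0.2427]
ee_rot: [0.67, 0.742, -0.0, 0.0]
ft_force: [0.7, -0.8, -0.4]
opening: 0.0878
grip_force: 0.0
clock: 2.6
tool_pos: [0.4549, 0.1247, 0.2426]
ee_rot: [0.667, 0.745, 0.001, -0.001]
ft_force: [-0.1, -0.7, -0.3]
opening: 0.0878
grip_force: 0.0
t 2.6 pos [454.9 124.7 242.6] phi 96.33 tilt 0.16 F [-0.1 -0.7 -0.3] open 87.8 grip 0.0 q [ 0.35  0.22 -0.82  1.89  0.17  1.11 -0.42]
turn [ 0.    -0.003  0.008] shift cm [0.06 0.27 2.06]
[[0.994, 0.107, 0.032, 0.445], [0.111, -0.953, -0.281, 0.202], [0.0, 0.283, -0.959, 0.405], [0.0, 0.0, 0.0, 1.0]]
```

View pics/w1.png

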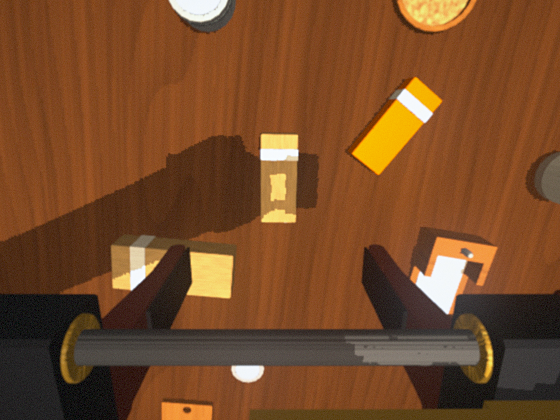

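The wrist view shows the carton at (279,178), framed between the fingers, with the orange look-alike at (397,125) and the case at (455,265).

```bash
cat >> h.py <<'E'
def seg(c,zlo,xy,rad=.1,band=.006,show=True):
    "height-segmented blob nearest xy (m): rect of its top, edges re-cast from pixels onto its top plane"
    P=cloud(c);ok=(c['depth']>0)&(np.hypot(P[...,0]-xy[0],P[...,1]-xy[1])<rad)&(P[...,2]>zlo)&(P[...,2]<.12)
    if not ok.any(): print('none');return
    zt=np.percentile(P[ok][:,2],90); m=(ok&(abs(P[...,2]-zt)<band)).astype(np.uint8)
    k,l,st,ce=cv2.connectedComponentsWithStats(m)
    for i in range(1,k):
        if st[i,4]<60: continue
        q=P[l==i];r=cv2.minAreaRect((q[:,:2]*1000).astype(np.float32));cc=cv2.minEnclosingCircle((q[:,:2]*1000).astype(np.float32))
        print('px',ce[i].round(),'n',st[i,4],'z',np.median(q[:,2]).round(4),'rect',np.round(r[0],1),np.round(r[1],1),round(r[2],1),'mean',(q.mean(0)[:2]*1000).round(1),'circ r',round(cc[1],1))
E
python3 - <<'E'
from h import *
c=shot('wrist')
print('carton');seg(c,.015,(.457,.126),.08)
print('case');seg(c,.028,(.674,0),.11)
print('large tin');seg(c,.03,(.363,.3),.06)
print('tray');seg(c,.008,(.593,.338),.06,.004)
E
```

```text
carton
px [279. 174.] n 3201 z 0.0262 rect [456.5 123.8] [40.2 99.4] 6.2 mean [456.2 126. ] circ r 53.0
case
px [462. 252.] n 1558 z 0.0362 rect [676.3  53.5] [50.9 73.3] 85.9 mean [675.   61.7] circ r 43.4
large tin
px [199.   7.] n 766 z 0.046 rect [364.9 276.2] [50.1 14.9] 6.4 mean [364.9 277.4] circ r 25.1
tray
px [434.  15.] n 581 z 0.0116 rect [595.4 305.4] [75.5 25.1] 6.4 mean [594.6 303.5] circ r 37.8
```

```bash
python3 -m pendant '{"steps":[{"hand":1,"delta_pos":[0.05,0.2,5],"angular":[0,0,0]},{"hand":1,"delta_pos":[0,0,5],"angular":[0,0,0]},{"hand":1,"delta_pos":[0,0,5],"angular":[0,0,0]},{"hand":1,"delta_pos":[0,0,3],"angular":[0,0,0]},{"hand":1,"delta_pos":[0,0,0],"angular":[0,0,0]},{"hand":1,"delta_pos":[0,0,0],"angular":[0,0,0]}]}'
python3 - <<'E'
from h import *
status(); plan(457,125,5,96.1)
E
```

```text
clock: 3.45
tool_pos: [0.4577, 0.1198, 0.0637]
ee_rot: [0.67, 0.742, 0.0, 0.001]
ft_force: [-0.0, -0.5, 0.4]
opening: 0.0881
grip_force: 0.0
t 3.45 pos [457.7 119.8  63.7] phi 95.82 tilt 0.07 F [-0.  -0.5  0.4] open 88.1 grip 0.0 q [ 0.2   0.46 -0.69  2.08  0.44  0.74 -0.67]
turn [ 0.001  0.    -0.005] shift cm [ 0.53 -0.01  5.87]
```

```bash
python3 -m pendant '{"steps":[{"hand":1,"delta_pos":[0.55,0,2],"angular":[0,0,-0.005]},{"hand":1,"delta_pos":[0,0,2],"angular":[0,0,0]},{"hand":1,"delta_pos":[0,0,1.9],"angular":[0,0,0]},{"hand":1,"delta_pos":[0,0,0],"angular":[0,0,0]},{"hand":0,"delta_pos":[0,0,0],"angular":[0,0,0]},{"hand":0,"delta_pos":[0,0,0],"angular":[0,0,0]},{"hand":0,"delta_pos":[0,0,0],"angular":[0,0,0]},{"hand":0,"delta_pos":[0,0,0],"angular":[0,0,0]},{"hand":0,"delta_pos":[0,0,0],"angular":[0,0,0]}]}'
python3 - <<'E'
from h import *
status(); plan(674,-0.5,150,86)
E
```

```text
clock: 4.58
tool_pos: [0.4565, 0.126, 0.0037]
ee_rot: [0.668, 0.744, 0.0, 0.0]
ft_force: [0.5, 0.5, 0.2]
opening: 0.0411
grip_force: 0.3
t 4.58 pos [456.5 126.    3.7] phi 96.19 tilt 0.01 F [0.5 0.5 0.2] open 41.1 grip 0.3 q [ 0.11  0.56 -0.61  2.11  0.55  0.63 -0.77]
turn [0.    0.    0.178] shift cm [-11.1   22.58 -14.63]
```

```bash
python3 -m pendant '{"steps":[{"hand":0,"delta_pos":[0,0,0],"angular":[0,0,0]},{"hand":0,"delta_pos":[0,0,-3],"angular":[0,0,0]},{"hand":0,"delta_pos":[0,0,-5],"angular":[0,0,0]},{"hand":0,"delta_pos":[0,0,-6],"angular":[0,0,0]},{"hand":0,"delta_pos":[0,0,-6],"angular":[0,0,0]},{"hand":0,"delta_pos":[0,0,0],"angular":[0,0,0.178]},{"hand":0,"delta_pos":[-2.75,5.6,0],"angular":[0,0,0]},{"hand":0,"delta_pos":[-2.75,5.6,0],"angular":[0,0,0]},{"hand":0,"delta_pos":[-2.75,5.6,0],"angular":[0,0,0]},{"hand":0,"delta_pos":[-2.75,5.6,0],"angular":[0,0,0]}]}'
python3 -m pendant '{"steps":[{"hand":0,"delta_pos":[0,0,0],"angular":[0,0,0]},{"hand":0,"delta_pos":[0,0,0],"angular":[0,0,0]},{"hand":0,"delta_pos":[0,0,0],"angular":[0,0,0]}]}'
python3 - <<'E'
from h import *
status(); c=shot('wrist','w2.png');seg(c,.028,(.674,0),.11)
E
```

```text
clock: 5.82
tool_pos: [0.6735, -0.0007, 0.2031]
ee_rot: [0.731, 0.682, -0.0, -0.0]
ft_force: [1.4, 1.0, -1.1]
opening: 0.0397
grip_force: 30.0
clock: 6.2
tool_pos: [0.6713, 0.002, 0.2039]
ee_rot: [0.731, 0.683, -0.0, -0.0]
ft_force: [-0.5, -0.6, -1.0]
opening: 0.0398
grip_force: 30.0
t 6.2 pos [671.3   2.  203.9] phi 86.11 tilt 0.02 F [-0.5 -0.6 -1. ] open 39.8 grip 30.0 q [ 0.34  0.59 -0.65  1.46  0.37  1.21 -0.42]
px [279. 125.] n 2388 z 0.036 rect [676.1  53. ] [49.7 72.3] 86.3 mean [676.5  61.8] circ r 43.1
```

View pics/w2.png

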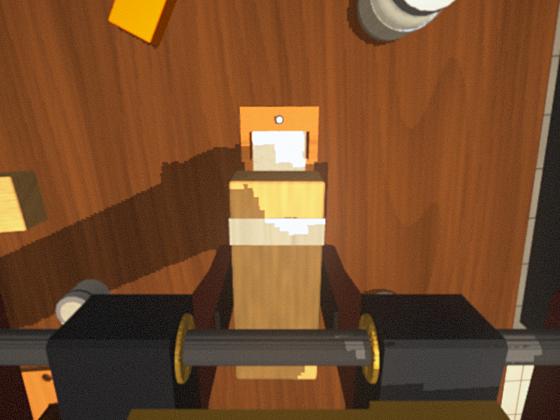

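The view shows the carton held straight between the fingers. The near end of the case, with its pin at (279,120), lines up with it.

```bash
python3 - <<'E'
from h import *
c=shot('wrist');print((onplane(c,[(279,119.5)],.05)*1000).round(1))
plan(673,-1.0,12,86.0)
E
```

```text
[[677.2  67.   50. ]]
turn [0.    0.    0.001] shift cm [-0.25  0.16 19.23]
```

```bash
python3 -m pendant '{"steps":[{"hand":0,"delta_pos":[-0.3,0.15,4],"angular":[0,0,0]},{"hand":0,"delta_pos":[0,0,4],"angular":[0,0,0]},{"hand":0,"delta_pos":[0,0,4],"angular":[0,0,0]},{"hand":0,"delta_pos":[0,0,1],"angular":[0,0,0]},{"hand":0,"delta_pos":[0,0,0],"angular":[0,0,0]},{"hand":0,"delta_pos":[0,0,0],"angular":[0,0,0]},{"hand":0,"delta_pos":[0,0,0],"angular":[0,0,0]}]}'
python3 - <<'E'
from h import *
status();plan(673,-1.3,11,86.0)
E
```

```text
clock: 7.18
tool_pos: [0.6744, -0.0024, 0.0754]
ee_rot: [0.731, 0.682, 0.001, 0.001]
ft_force: [0.3, 0.3, -1.3]
opening: 0.0401
grip_force: 30.0
t 7.17 pos [674.4  -2.4  75.4] phi 85.98 tilt 0.14 F [ 0.3  0.3 -1.3] open 40.1 grip 30.0 q [ 0.32  0.71 -0.6   1.57  0.46  0.99 -0.49]
turn [ 0.002 -0.    -0.   ] shift cm [ 0.1  -0.15  6.44]
```

```bash
python3 -m pendant '{"steps":[{"hand":0,"delta_pos":[0.1,-0.15,2],"angular":[0,0,0]},{"hand":0,"delta_pos":[0,0,2],"angular":[0,0,0]},{"hand":0,"delta_pos":[0,0,1.5],"angular":[0,0,0]},{"hand":0,"delta_pos":[0,0,0.9],"angular":[0,0,0]},{"hand":0,"delta_pos":[0,0,0],"angular":[0,0,0]},{"hand":0,"delta_pos":[0,0,0],"angular":[0,0,0]}]}'
python3 - <<'E'
from h import *
status()
E
```

```text
clock: 7.92
tool_pos: [0.6721, -0.0013, 0.0093]
ee_rot: [0.731, 0.682, 0.0, -0.0]
ft_force: [-0.7, 0.3, -1.2]
opening: 0.0399
grip_force: 30.0
t 7.92 pos [672.1  -1.3   9.3] phi 85.99 tilt 0.01 F [-0.7  0.3 -1.2] open 39.9 grip 30.0 q [ 0.3   0.79 -0.56  1.61  0.51  0.89 -0.53]
```

```bash
python3 -m pendant '{"steps":[{"hand":0.62,"delta_pos":[0,0,0],"angular":[0,0,0]},{"hand":0.62,"delta_pos":[0,0,0],"angular":[0,0,0]},{"hand":0.62,"delta_pos":[0,0,0],"angular":[0,0,0]},{"hand":0.62,"delta_pos":[0,0,-2],"angular":[0,0,0]},{"hand":0.62,"delta_pos":[0,0,-4],"angular":[0,0,0]},{"hand":0.62,"delta_pos":[0,0,-5],"angular":[0,0,0]},{"hand":0.62,"delta_pos":[0,0,-5],"angular":[0,0,0]},{"hand":0.62,"delta_pos":[0,0,-5],"angular":[0,0,0]},{"hand":0.62,"delta_pos":[0,0,0],"angular":[0,0,0]},{"hand":0.62,"delta_pos":[0,0,0],"angular":[0,0,0]}]}'
python3 - <<'E'
from h import *
status();c=shot('wrist','w3.png');np.savez('w3.npz',**c)
print('case');seg(c,.034,(.673,-.002),.11,.003)
print('carton')
P=cloud(c);m=(abs(P[...,2]-.032)<.0025)&(np.hypot(P[...,0]-.673,P[...,1])<.06)&(c['depth']>0)
r=cv2.minAreaRect((P[m][:,:2]*1000).astype(np.float32));print(r,np.median(P[m][:,2]))
E
```

```text
clock: 9.18
tool_pos: [0.6718, -0.0015, 0.2203]
ee_rot: [0.731, 0.682, 0.0, 0.0]
ft_force: [-1.0, 0.3, -0.3]
opening: 0.0543
grip_force: 0.0
t 9.18 pos [671.8  -1.5 220.3] phi 85.99 tilt 0.05 F [-1.   0.3 -0.3] open 54.3 grip 0.0 q [ 0.35  0.58 -0.66  1.44  0.36  1.24 -0.41]
case
px [278. 120.] n 2183 z 0.0361 rect [676.2  53.1] [49.7 72.1] 86.3 mean [676.6  62. ] circ r 43.4
px [279. 241.] n 1626 z 0.0362 rect [669.4 -56.4] [50.4 72.1] 86.6 mean [669.2 -63.8] circ r 43.3
carton
((672.9295043945312, -0.6873626708984375), (118.3674087524414, 70.65306091308594), 87.02867889404297) 0.03217208631518309
```

View pics/w3.png

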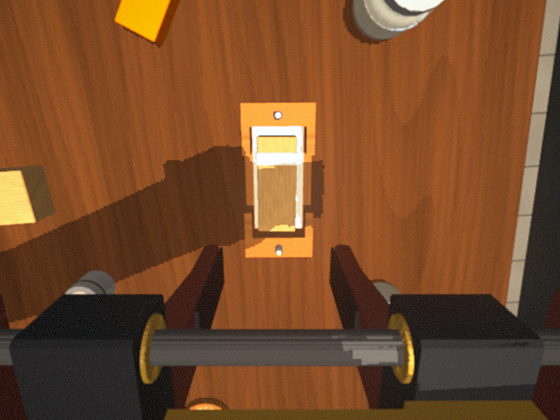

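The carton is in the case, centred at about (278,185), and the pins show at (278,115) and (279,250).

```bash
python3 - <<'E'
from h import *
c=dict(np.load('w3.npz'));g=cv2.cvtColor(c['image'],cv2.COLOR_BGR2HSV)
ps=[]
for u,v in((278,115),(279,250)):
    s=(slice(v-8,v+9),slice(u-8,u+9)); m=(g[s][...,1]<100)
    yy,xx=np.nonzero(m); uv=(xx.mean()+u-8,yy.mean()+v-8); p=onplane(c,[uv],.047)[0]*1000; ps.append(p); print(m.sum(),np.round(uv,1),p.round(1), cloud(c)[s][m][:,2].max())
a,b=ps;print('mid',((a+b)/2).round(1),'len',np.linalg.norm((a-b)[:2]).round(1),'ang',np.degrees(np.arctan2(*(a-b)[1::-1])).round(2))
plan(365.3,-295,240,88)
E
```

```text
50 [277.4 114.6] [676.7  67.4  47. ] 0.05236299544020673
54 [278.4 249.6] [668.5 -68.7  47. ] 0.05149884330424587
mid [ 6.726e+02 -6.000e-01  4.700e+01] len 136.3 ang 86.54
turn [-0.001  0.    -0.035] shift cm [-30.39 -29.58  -2.08]
```

```bash
python3 -m pendant '{"steps":[{"hand":0.6,"delta_pos":[-3.8,-3.7,0],"angular":[0,0,-0.035]},{"hand":0.6,"delta_pos":[-3.8,-3.7,0],"angular":[0,0,0]},{"hand":0.6,"delta_pos":[-3.8,-3.7,0],"angular":[0,0,0]},{"hand":0.6,"delta_pos":[-3.8,-3.7,0],"angular":[0,0,0]},{"hand":0.6,"delta_pos":[-3.8,-3.7,0],"angular":[0,0,0]},{"hand":0.6,"delta_pos":[-3.8,-3.7,0],"angular":[0,0,0]},{"hand":0.6,"delta_pos":[-3.8,-3.7,0],"angular":[0,0,0]},{"hand":0.6,"delta_pos":[-3.8,-3.7,0],"angular":[0,0,0]},{"hand":0.6,"delta_pos":[0,0,0],"angular":[0,0,0]},{"hand":0.6,"delta_pos":[0,0,0],"angular":[0,0,0]}]}'
python3 - <<'E'
from h import *
status();plan(365.3,-295,220,88);c=shot('wrist','w4.png');np.savez('w4.npz',**c)
print('bar');seg(c,.025,(.365,-.295),.11,.006)
P=cloud(c);m=(abs(P[...,2]-.008)<.003)&(np.hypot(P[...,0]-.365,P[...,1]+.295)<.1)&(c['depth']>0)
hsv=cv2.cvtColor(c['image'],cv2.COLOR_BGR2HSV);
m=(m&(hsv[...,2]>100)).astype(np.uint8);m=cv2.morphologyEx(m,cv2.MORPH_OPEN,np.ones((3,3)))
r=cv2.minAreaRect((P[m>0][:,:2]*1000).astype(np.float32));print(r)
E
```

```text
clock: 10.48
tool_pos: [0.3643, -0.2929, 0.219]
ee_rot: [0.719, 0.695, 0.0, -0.001]
ft_force: [0.9, 0.4, -0.7]
opening: 0.0529
grip_force: 0.0
t 10.47 pos [ 364.3 -292.9  219. ] phi 87.97 tilt 0.08 F [ 0.9  0.4 -0.7] open 52.9 grip 0.0 q [ 1.14  0.2  -0.65  1.93  0.14  1.05  0.4 ]
turn [-0.001 -0.001 -0.   ] shift cm [-0.21  0.11 -0.1 ]
bar
px [278. 189.] n 777 z 0.0359 rect [ 364.2 -297.9] [14.  59.2] 1.2 mean [ 364.2 -297. ] circ r 30.1
((364.251220703125, -298.5451354980469), (72.26155853271484, 160.4210662841797), 1.1734399795532227)
```

View pics/w4.png

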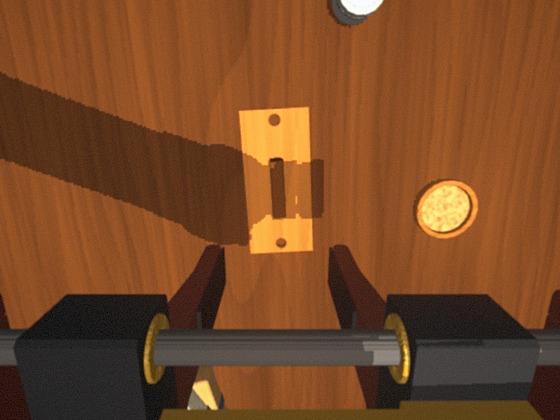

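The lid lies at (277,180), with its holes at (274,119) and (281,243) and the small tray at (447,208).

```bash
python3 - <<'E'
from h import *
c=dict(np.load('w4.npz'));g=c['image'].max(2); ps=[]
for u,v in((274,119),(281,243)):
    s=(slice(v-9,v+10),slice(u-9,u+10)); m=g[s]<g[s].max()*.55
    yy,xx=np.nonzero(m); uv=(xx.mean()+u-9,yy.mean()+v-9); p=onplane(c,[uv],.008)[0]*1000; ps.append(p); print(m.sum(),np.round(uv,1),p.round(1))
a,b=ps;print('mid',((a+b)/2).round(1),'len',np.linalg.norm((a-b)[:2]).round(1),'ang',np.degrees(np.arctan2(*(a-b)[1::-1])).round(2))
P=cloud(c)
m=((P[...,2]>.0085)&(P[...,2]<.016)&(np.hypot(P[...,0]-.56,P[...,1]+.31)<.12)&(c['depth']>0)).astype(np.uint8)
k,l,st,ce=cv2.connectedComponentsWithStats(m)
for i in range(1,k):
    if st[i,4]>150:
        q=(P[l==i][:,:2]*1000).astype(np.float32);print('tray',ce[i],st[i,4],cv2.minEnclosingCircle(q),cv2.minAreaRect(q))
plan(364.2,-297.6,11,91.2)
E
```

```text
5 [277.2 118.6] [ 366.2 -228.5    8. ]
19 [281.1 244.8] [ 365.9 -370.     8. ]
mid [ 366.1 -299.2    8. ] len 141.5 ang 89.87
tray [447.06732673 208.45049505] 1010 ((551.6678466796875, -332.9062194824219), 34.24107360839844) ((551.15234375, -332.54486083984375), (67.50764465332031, 67.07331848144531), 10.334417343139648)
turn [-0.    -0.001 -0.055] shift cm [-0.51 -0.08 20.82]
```

```bash
python3 -m pendant '{"steps":[{"hand":0.6,"delta_pos":[-0.5,-0.1,3],"angular":[0,0,-0.056]},{"hand":0.6,"delta_pos":[0,0,5],"angular":[0,0,0]},{"hand":0.6,"delta_pos":[0,0,5],"angular":[0,0,0]},{"hand":0.6,"delta_pos":[0,0,2],"angular":[0,0,0]},{"hand":0.6,"delta_pos":[0,0,0],"angular":[0,0,0]},{"hand":0.6,"delta_pos":[0,0,0],"angular":[0,0,0]}]}'
python3 - <<'E'
from h import *
status();plan(364.2,-298,12,91.2)
E
```

```text
clock: 11.28
tool_pos: [0.3644, -0.298, 0.0704]
ee_rot: [0.699, 0.715, 0.0, 0.0]
ft_force: [0.6, -0.1, -0.1]
opening: 0.0527
grip_force: 0.0
t 11.28 pos [ 364.4 -298.    70.4] phi 91.3 tilt 0.06 F [ 0.6 -0.1 -0.1] open 52.7 grip 0.0 q [ 1.05  0.42 -0.58  2.08  0.34  0.73  0.28]
turn [0.001 0.    0.002] shift cm [-0.   -0.02  5.84]
```

```bash
python3 -m pendant '{"steps":[{"hand":0.6,"delta_pos":[0,0,2.5],"angular":[0,0,0]},{"hand":0.6,"delta_pos":[0,0,2.5],"angular":[0,0,0]},{"hand":0.6,"delta_pos":[0,0,0.8],"angular":[0,0,0]},{"hand":0.6,"delta_pos":[0,0,0],"angular":[0,0,0]},{"hand":0,"delta_pos":[0,0,0],"angular":[0,0,0]},{"hand":0,"delta_pos":[0,0,0],"angular":[0,0,0]},{"hand":0,"delta_pos":[0,0,0],"angular":[0,0,0]},{"hand":0,"delta_pos":[0,0,0],"angular":[0,0,0]},{"hand":0,"delta_pos":[0,0,0],"angular":[0,0,0]},{"hand":0,"delta_pos":[0,0,0],"angular":[0,0,0]}]}'
python3 - <<'E'
from h import *
status()
E
```

```text
clock: 12.52
tool_pos: [0.3635, -0.2986, 0.0119]
ee_rot: [0.7, 0.715, 0.0, 0.0]
ft_force: [0.3, -0.2, 3.6]
opening: 0.0136
grip_force: 30.0
t 12.53 pos [ 363.5 -298.6   11.9] phi 91.21 tilt 0.03 F [ 0.3 -0.2  3.6] open 13.6 grip 30.0 q [ 0.99  0.52 -0.51  2.12  0.44  0.6   0.2 ]
```

```bash
python3 -m pendant '{"steps":[{"hand":0,"delta_pos":[0,0,-2],"angular":[0,0,0]},{"hand":0,"delta_pos":[0,0,-4],"angular":[0,0,0]},{"hand":0,"delta_pos":[0,0,-4],"angular":[0,0,0]},{"hand":0,"delta_pos":[0,0,-3],"angular":[0,0,0]},{"hand":0,"delta_pos":[0,0,0],"angular":[0,0,0.082]},{"hand":0,"delta_pos":[3.9,3.6,0],"angular":[0,0,0]},{"hand":0,"delta_pos":[3.9,3.6,0],"angular":[0,0,0]},{"hand":0,"delta_pos":[3.9,3.6,0],"angular":[0,0,0]},{"hand":0,"delta_pos":[3.9,3.6,0],"angular":[0,0,0]},{"hand":0,"delta_pos":[3.9,3.6,0],"angular":[0,0,0]}]}'
python3 -m pendant '{"steps":[{"hand":0,"delta_pos":[3.9,3.6,0],"angular":[0,0,0]},{"hand":0,"delta_pos":[3.9,3.6,0],"angular":[0,0,0]},{"hand":0,"delta_pos":[3.9,3.6,0],"angular":[0,0,0]},{"hand":0,"delta_pos":[0,0,0],"angular":[0,0,0]},{"hand":0,"delta_pos":[0,0,0],"angular":[0,0,0]},{"hand":0,"delta_pos":[0,0,0],"angular":[0,0,0]},{"hand":0,"delta_pos":[0,0,0],"angular":[0,0,0]}]}'
python3 - <<'E'
from h import *
status();plan(672.2,-1.5,66,86.5);c=shot('wrist')
P=cloud(c);m=(abs(P[...,2]-.135)<.012)&(np.hypot(P[...,0]-.672,P[...,1])<.1)&(c['depth']>0)
print(np.median(P[m][:,2]),cv2.minAreaRect((P[m][:,:2]*1000).astype(np.float32)))
E
```

```text
clock: 13.78
tool_pos: [0.5553, -0.1137, 0.1411]
ee_rot: [0.728, 0.685, -0.001, -0.0]
ft_force: [0.3, 0.1, -1.3]
opening: 0.0135
grip_force: 30.0
clock: 14.65
tool_pos: [0.6693, -0.0061, 0.1418]
ee_rot: [0.729, 0.685, -0.0, 0.0]
ft_force: [0.3, -0.2, -0.4]
opening: 0.0141
grip_force: 30.0
t 14.65 pos [669.3  -6.1 141.8] phi 86.4 tilt 0.05 F [ 0.3 -0.2 -0.4] open 14.1 grip 30.0 q [ 0.34  0.64 -0.62  1.53  0.4   1.1  -0.43]
turn [ 0.     0.001 -0.002] shift cm [0.48 0.26 7.58]
0.13788975463868358 ((668.182373046875, -6.190277099609375), (160.12411499023438, 72.53040313720703), 86.4636001586914)
```

```bash
python3 -m pendant '{"steps":[{"hand":0,"delta_pos":[0.5,0.35,2],"angular":[0,0,0]},{"hand":0,"delta_pos":[0,0,3],"angular":[0,0,0]},{"hand":0,"delta_pos":[0,0,2.3],"angular":[0,0,0]},{"hand":0,"delta_pos":[0,0,0],"angular":[0,0,0]},{"hand":0,"delta_pos":[0,0,0],"angular":[0,0,0]},{"hand":0,"delta_pos":[0,0,0],"angular":[0,0,0]},{"hand":0,"delta_pos":[0,0,0],"angular":[0,0,0]}]}'
python3 - <<'E'
from h import *
status();plan(673,-1.3,66,86.5);c=shot('wrist');np.savez('w5.npz',**c)
t=shot('top');s=shot('side')
P=cloud(c);m=(abs(P[...,2]-.064)<.01)&(np.hypot(P[...,0]-.672,P[...,1])<.1)&(c['depth']>0)
print(np.median(P[m][:,2]),cv2.minAreaRect((P[m][:,:2]*1000).astype(np.float32)))
a=cv2.resize(c['image'][80:290,200:360],(455,600),interpolation=cv2.INTER_CUBIC)
b=cv2.resize(s['image'][170:270,190:280],(340,378),interpolation=cv2.INTER_CUBIC);im=np.zeros((600,800,3),np.uint8);im[:,:455]=a;im[:378,460:]=b;cv2.imwrite('pics/v5.png',im)
E
```

```text
clock: 15.58
tool_pos: [0.674, 0.0002, 0.0695]
ee_rot: [0.728, 0.685, 0.0, 0.001]
ft_force: [-1.2, -0.2, 0.1]
opening: 0.014
grip_force: 30.0
t 15.57 pos [6.74e+02 2.00e-01 6.95e+01] phi 86.5 tilt 0.08 F [-1.2 -0.2  0.1] open 14.0 grip 30.0 q [ 0.31  0.72 -0.58  1.58  0.45  0.98 -0.48]
turn [ 0.001 -0.    -0.   ] shift cm [-0.16 -0.09  0.35]
0.06563946806762616 ((672.8253173828125, 0.03781890869140625), (160.3100128173828, 72.55561065673828), 86.5467529296875)
```

View pics/v5.png

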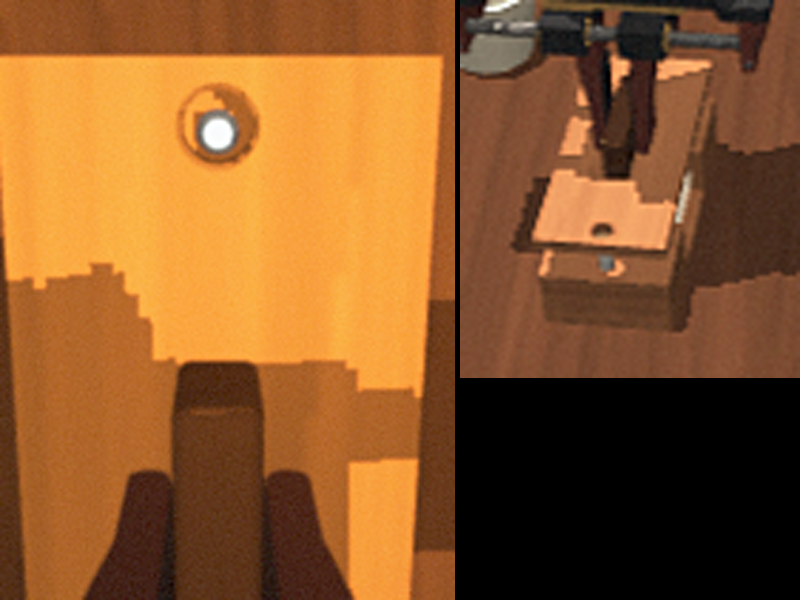

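The pin is visible through the +y hole: hole centre at crop (219,124), pin at crop (217,133). I'll measure the offset by casting rays onto their own planes.

```bash
python3 - <<'E'
from h import *
c=dict(np.load('w5.npz'));f=lambda u,v:(200+u*160/455-.3,80+v*.35-.3)
h=onplane(c,[f(219,124)],.0655)[0]*1000;p=onplane(c,[f(217,133)],.049)[0]*1000
print(h,p,'pin-hole world',(p-h).round(2)[:2]); a=np.radians(86.5);print('tool x,y',(p-h)[:2]@[np.cos(a),np.sin(a)],(p-h)[:2]@[np.sin(a),-np.cos(a)])
E
```

```text
[677.28527668  69.75927223  65.5       ] [676.82571696  67.41047574  49.        ] pin-hole world [-0.46 -2.35]
tool x,y -2.372470960251047 -0.31531195020627195
```

```bash
python3 -m pendant '{"steps":[{"hand":0,"delta_pos":[-0.17,-0.03,0.4],"angular":[0,0,0]},{"hand":0,"delta_pos":[0,0,0.4],"angular":[0,0,0]},{"hand":0,"delta_pos":[0,0,0],"angular":[0,0,0]},{"hand":0,"delta_pos":[0,0,0],"angular":[0,0,0]}]}'
python3 - <<'E'
from h import *
status();c=shot('wrist');np.savez('w6.npz',**c);s=shot('side')
a=cv2.resize(c['image'][80:290,200:360],(455,600),interpolation=cv2.INTER_CUBIC)
b=cv2.resize(s['image'][170:270,190:280],(340,378),interpolation=cv2.INTER_CUBIC);im=np.zeros((600,800,3),np.uint8);im[:,:455]=a;im[:378,460:]=b;cv2.imwrite('pics/v6.png',im)
E
```

```text
clock: 16.23
tool_pos: [0.673, -0.0014, 0.0605]
ee_rot: [0.728, 0.685, -0.0, -0.0]
ft_force: [-0.1, -0.2, -1.9]
opening: 0.0142
grip_force: 30.0
t 16.23 pos [673.   -1.4  60.5] phi 86.51 tilt 0.01 F [-0.1 -0.2 -1.9] open 14.2 grip 30.0 q [ 0.31  0.73 -0.58  1.58  0.46  0.97 -0.48]
```

View pics/v6.png

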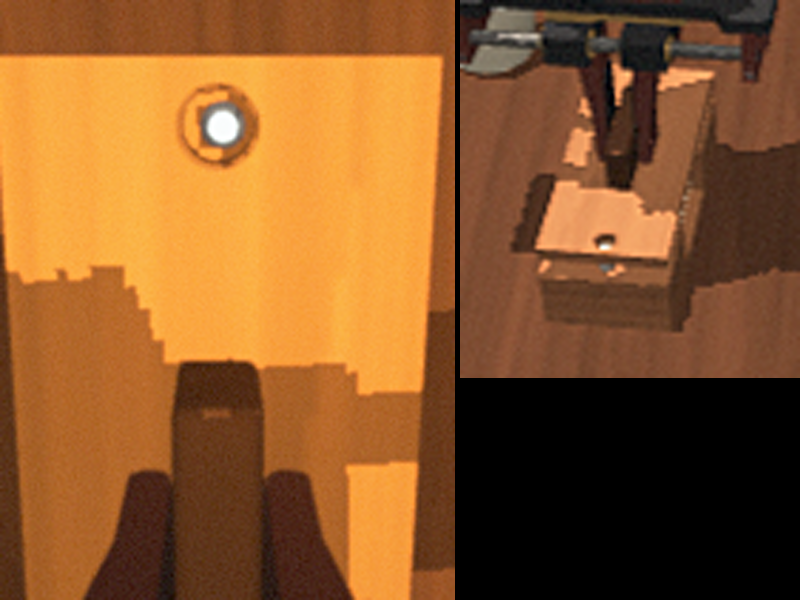

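The pin at crop (222,126) sits nearly in the centre of the hole at (219,124), so I'll make a small correction and lower.

```bash
python3 -m pendant '{"steps":[{"hand":0,"delta_pos":[-0.04,0.03,0],"angular":[0,0,0]},{"hand":0,"delta_pos":[0,0,0.3],"angular":[0,0,0]},{"hand":0,"delta_pos":[0,0,0.3],"angular":[0,0,0]},{"hand":0,"delta_pos":[0,0,0.3],"angular":[0,0,0]},{"hand":0,"delta_pos":[0,0,0],"angular":[0,0,0]},{"hand":0,"delta_pos":[0,0,0],"angular":[0,0,0]}]}'
python3 - <<'E'
from h import *
status()
E
```

```text
clock: 17.08
tool_pos: [0.6734, -0.0018, 0.0517]
ee_rot: [0.728, 0.685, 0.0, -0.0]
ft_force: [-0.1, 0.2, -1.9]
opening: 0.014
grip_force: 30.0
t 17.07 pos [673.4  -1.8  51.7] phi 86.51 tilt 0.0 F [-0.1  0.2 -1.9] open 14.0 grip 30.0 q [ 0.31  0.74 -0.57  1.59  0.46  0.96 -0.48]
```

No contact, with the underside at about 40 mm and the pins (50 mm tips) inside the holes. I'll lower the rest of the way, then release.

```bash
python3 -m pendant '{"steps":[{"hand":0,"delta_pos":[0,0,0.2],"angular":[0,0,0]},{"hand":0,"delta_pos":[0,0,0.18],"angular":[0,0,0]},{"hand":0,"delta_pos":[0,0,0],"angular":[0,0,0]},{"hand":0,"delta_pos":[0,0,0],"angular":[0,0,0]}]}'
python3 -m pendant '{"steps":[{"hand":0.5,"delta_pos":[0,0,0],"angular":[0,0,0]},{"hand":0.5,"delta_pos":[0,0,0],"angular":[0,0,0]},{"hand":0.5,"delta_pos":[0,0,0],"angular":[0,0,0]},{"hand":0.5,"delta_pos":[0,0,-2],"angular":[0,0,0]},{"hand":0.5,"delta_pos":[0,0,-4],"angular":[0,0,0]},{"hand":0.5,"delta_pos":[0,0,-5],"angular":[0,0,0]},{"hand":0.8,"delta_pos":[0,0,-6],"angular":[0,0,0]},{"hand":1,"delta_pos":[0,0,0],"angular":[0,0,0]},{"hand":1,"delta_pos":[0,0,0],"angular":[0,0,0]}]}'
python3 - <<'E'
from h import *
status();c=shot('wrist');np.savez('w7.npz',**c)
P=cloud(c);m=(abs(P[...,2]-.044)<.004)&(np.hypot(P[...,0]-.672,P[...,1])<.1)&(c['depth']>0)
q=P[m];print(np.median(q[:,2]),cv2.minAreaRect((q[:,:2]*1000).astype(np.float32)))
A=np.c_[q[:,:2],np.ones(len(q))];print('slope',np.linalg.lstsq(A,q[:,2],rcond=None)[0])
print('tray');seg(c,.008,(.593,.338),.06,.004)
plan(363.3,298.5,218,86.5)
E
```

```text
clock: 17.58
tool_pos: [0.6734, -0.0019, 0.048]
ee_rot: [0.728, 0.685, 0.0, 0.0]
ft_force: [-1.2, -1.6, 0.7]
opening: 0.0141
grip_force: 30.0
clock: 18.7
tool_pos: [0.6732, -0.0019, 0.2187]
ee_rot: [0.728, 0.685, 0.0, 0.0]
ft_force: [-1.0, -0.7, -0.6]
opening: 0.0702
grip_force: 0.0
t 18.7 pos [673.2  -1.9 218.7] phi 86.51 tilt 0.06 F [-1.  -0.7 -0.6] open 70.2 grip 0.0 q [ 0.34  0.58 -0.64  1.44  0.35  1.24 -0.4 ]
0.04410907022171612 ((672.3897705078125, -2.3477783203125), (159.83920288085938, 72.1723403930664), 86.55619812011719)
slope [ 0.00024241 -0.00076057  0.04395181]
tray
none
turn [-0.001  0.001  0.   ] shift cm [ 28.12 -32.73  -0.05]
```

The lid is seated: its top is at 44.1 mm, it is flat, and it is centred on the case. The large tin is next.

```bash
python3 -m pendant '{"steps":[{"hand":1,"delta_pos":[3.5,-4.1,0],"angular":[0,0,0]},{"hand":1,"delta_pos":[3.5,-4.1,0],"angular":[0,0,0]},{"hand":1,"delta_pos":[3.5,-4.1,0],"angular":[0,0,0]},{"hand":1,"delta_pos":[3.5,-4.1,0],"angular":[0,0,0]},{"hand":1,"delta_pos":[3.5,-4.1,0],"angular":[0,0,0]},{"hand":1,"delta_pos":[3.5,-4.1,0],"angular":[0,0,0]},{"hand":1,"delta_pos":[3.5,-4.1,0],"angular":[0,0,0]},{"hand":1,"delta_pos":[3.5,-4.1,0],"angular":[0,0,0]},{"hand":1,"delta_pos":[0,0,0],"angular":[0,0,0]},{"hand":1,"delta_pos":[0,0,0],"angular":[0,0,0]}]}'
python3 - <<'E'
from h import *
status();c=shot('wrist')
print('tin');seg(c,.03,(.363,.3),.07,.005)
print('tray');seg(c,.008,(.593,.338),.07,.004)
plan(363.3,298.5,14,86.5)
E
```

```text
clock: 20.0
tool_pos: [0.3631, 0.2968, 0.2171]
ee_rot: [0.728, 0.685, -0.001, 0.0]
ft_force: [0.8, -0.2, 0.6]
opening: 0.0876
grip_force: 0.0
t 20.0 pos [363.1 296.8 217.1] phi 86.51 tilt 0.09 F [ 0.8 -0.2  0.6] open 87.6 grip 0.0 q [-0.05  0.25 -0.86  1.92  0.22  1.06 -1.06]
tin
px [276. 184.] n 2808 z 0.0465 rect [362.1 298.5] [59.3 58.3] 87.7 mean [362.2 299.6] circ r 29.9
tray
px [497. 128.] n 1569 z 0.0117 rect [592. 336.] [84.7 85.4] 32.4 mean [592.7 337.6] circ r 43.5
turn [-0.001  0.001 -0.001] shift cm [ 0.21 -0.04 20.31]
```

```bash
python3 -m pendant '{"steps":[{"hand":1,"delta_pos":[0.22,-0.07,4],"angular":[0,0,0]},{"hand":1,"delta_pos":[0,0,5],"angular":[0,0,0]},{"hand":1,"delta_pos":[0,0,5],"angular":[0,0,0]},{"hand":1,"delta_pos":[0,0,0],"angular":[0,0,0]},{"hand":1,"delta_pos":[0,0,0],"angular":[0,0,0]}]}'
python3 - <<'E'
from h import *
status();plan(362.4,299,13,86.5)
E
```

```text
clock: 20.68
tool_pos: [0.3633, 0.3, 0.079]
ee_rot: [0.729, 0.685, 0.0, -0.0]
ft_force: [-0.0, 0.7, 0.2]
opening: 0.0878
grip_force: 0.0
t 20.68 pos [363.3 300.   79. ] phi 86.45 tilt 0.04 F [-0.   0.7  0.2] open 87.8 grip 0.0 q [-0.18  0.45 -0.75  2.07  0.44  0.78 -1.26]
turn [ 0.    -0.001 -0.001] shift cm [-0.11 -0.09  6.6 ]
```

```bash
python3 -m pendant '{"steps":[{"hand":1,"delta_pos":[-0.1,-0.1,2.2],"angular":[0,0,0]},{"hand":1,"delta_pos":[0,0,2.2],"angular":[0,0,0]},{"hand":1,"delta_pos":[0,0,2.2],"angular":[0,0,0]},{"hand":1,"delta_pos":[0,0,0],"angular":[0,0,0]},{"hand":0,"delta_pos":[0,0,0],"angular":[0,0,0]},{"hand":0,"delta_pos":[0,0,0],"angular":[0,0,0]},{"hand":0,"delta_pos":[0,0,0],"angular":[0,0,0]},{"hand":0,"delta_pos":[0,0,0],"angular":[0,0,0]},{"hand":0,"delta_pos":[0,0,0],"angular":[0,0,0]}]}'
python3 - <<'E'
from h import *
status();plan(592.5,337,80,86.5)
E
```

```text
clock: 21.8
tool_pos: [0.362, 0.2991, 0.0125]
ee_rot: [0.728, 0.685, 0.001, 0.0]
ft_force: [-0.8, -1.3, 7.7]
opening: 0.0598
grip_force: 30.0
t 21.8 pos [362.  299.1  12.5] phi 86.49 tilt 0.07 F [-0.8 -1.3  7.7] open 59.8 grip 30.0 q [-0.27  0.55 -0.66  2.12  0.56  0.65 -1.38]
turn [ 0.001 -0.    -0.   ] shift cm [ 5.19 22.78 -6.75]
```

```bash
python3 -m pendant '{"steps":[{"hand":0,"delta_pos":[0,0,-2],"angular":[0,0,0]},{"hand":0,"delta_pos":[0,0,-3],"angular":[0,0,0]},{"hand":0,"delta_pos":[0,0,-2],"angular":[0,0,0]},{"hand":0,"delta_pos":[1,4.5,0],"angular":[0,0,0]},{"hand":0,"delta_pos":[1,4.5,0],"angular":[0,0,0]},{"hand":0,"delta_pos":[1.1,4.6,0],"angular":[0,0,0]},{"hand":0,"delta_pos":[1.1,4.6,0],"angular":[0,0,0]},{"hand":0,"delta_pos":[1,4.5,0],"angular":[0,0,0]},{"hand":0,"delta_pos":[0,0,0],"angular":[0,0,0]},{"hand":0,"delta_pos":[0,0,0],"angular":[0,0,0]}]}'
python3 - <<'E'
from h import *
status();c=shot('wrist');print('tin');seg(c,.03,(.592,.337),.07,.005);plan(592.5,337,18,86.5)
E
```

```text
clock: 23.05
tool_pos: [0.5898, 0.337, 0.0812]
ee_rot: [0.728, 0.685, -0.001, -0.001]
ft_force: [0.5, 1.1, -1.6]
opening: 0.0596
grip_force: 30.0
t 23.05 pos [589.8 337.   81.2] phi 86.54 tilt 0.11 F [ 0.5  1.1 -1.6] open 59.6 grip 30.0 q [-0.17  0.74 -0.66  1.55  0.5   1.04 -1.02]
tin
px [276. 284.] n 12619 z 0.115 rect [589.3 344.5] [44.9 80.3] 86.1 mean [589.3 343.7] circ r 40.2
turn [-0.001  0.     0.001] shift cm [0.01 0.29 6.35]
```

```bash
python3 -m pendant '{"steps":[{"hand":0,"delta_pos":[0,0.28,2.3],"angular":[0,0,0]},{"hand":0,"delta_pos":[0,0,2],"angular":[0,0,0]},{"hand":0,"delta_pos":[0,0,1.3],"angular":[0,0,0]},{"hand":0,"delta_pos":[0,0,0.7],"angular":[0,0,0]},{"hand":0,"delta_pos":[0,0,0],"angular":[0,0,0]},{"hand":0,"delta_pos":[0,0,0],"angular":[0,0,0]}]}'
python3 - <<'E'
from h import *
status()
E
```

```text
clock: 23.85
tool_pos: [0.5941, 0.337, 0.019]
ee_rot: [0.728, 0.685, 0.0, -0.0]
ft_force: [-0.0, 0.2, -1.6]
opening: 0.0598
grip_force: 30.0
t 23.85 pos [594.1 337.   19. ] phi 86.51 tilt 0.03 F [-0.   0.2 -1.6] open 59.8 grip 30.0 q [-0.19  0.81 -0.62  1.57  0.55  0.94 -1.06]
```

```bash
python3 -m pendant '{"steps":[{"hand":0,"delta_pos":[0,-0.12,0.12],"angular":[0,0,0]},{"hand":0,"delta_pos":[0,0,0],"angular":[0,0,0]},{"hand":1,"delta_pos":[0,0,0],"angular":[0,0,0]},{"hand":1,"delta_pos":[0,0,0],"angular":[0,0,0]},{"hand":1,"delta_pos":[0,0,0],"angular":[0,0,0]},{"hand":1,"delta_pos":[0,0,-2],"angular":[0,0,0]},{"hand":1,"delta_pos":[0,0,-5],"angular":[0,0,0]},{"hand":1,"delta_pos":[0,0,-6],"angular":[0,0,0]},{"hand":1,"delta_pos":[0,0,-6],"angular":[0,0,0]},{"hand":1,"delta_pos":[0,0,0],"angular":[0,0,0]}]}'
python3 - <<'E'
from h import *
status();c=shot('wrist','w8.png');np.savez('w8.npz',**c)
print('tin');seg(c,.03,(.593,.337),.07,.005)
print('tray');P=cloud(c);m=(abs(P[...,2]-.012)<.0025)&(np.hypot(P[...,0]-.593,P[...,1]-.337)<.06)&(c['depth']>0)
print(cv2.minAreaRect((P[m][:,:2]*1000).astype(np.float32)))
plan(444.1,-117.5,213,86.5)
E
```

```text
clock: 25.1
tool_pos: [0.5945, 0.3393, 0.2154]
ee_rot: [0.728, 0.685, 0.005, 0.001]
ft_force: [-0.3, 0.6, 0.1]
opening: 0.0878
grip_force: 0.0
t 25.1 pos [594.5 339.3 215.4] phi 86.51 tilt 0.61 F [-0.3  0.6  0.1] open 87.8 grip 0.0 q [-0.14  0.62 -0.72  1.42  0.41  1.25 -0.96]
tin
px [273. 192.] n 2869 z 0.0515 rect [591.8 336.6] [58.9 58.9] 40.0 mean [591.7 337.3] circ r 29.9
tray
((592.5801391601562, 335.478759765625), (83.94447326660156, 84.44605255126953), 86.66543579101562)
turn [ 0.005 -0.003  0.   ] shift cm [-46.38 -12.14  -0.11]
```

The large tin sits on its tray floor (top at 51 mm) within about 1.5 mm of centre. Moving to the small tin.

```bash
python3 -m pendant '{"steps":[{"hand":1,"delta_pos":[-5.15,-1.35,0],"angular":[0,0,0]},{"hand":1,"delta_pos":[-5.15,-1.35,0],"angular":[0,0,0]},{"hand":1,"delta_pos":[-5.15,-1.35,0],"angular":[0,0,0]},{"hand":1,"delta_pos":[-5.15,-1.35,0],"angular":[0,0,0]},{"hand":1,"delta_pos":[-5.15,-1.35,0],"angular":[0,0,0]},{"hand":1,"delta_pos":[-5.15,-1.35,0],"angular":[0,0,0]},{"hand":1,"delta_pos":[-5.15,-1.35,0],"angular":[0,0,0]},{"hand":1,"delta_pos":[-5.15,-1.35,0],"angular":[0,0,0]},{"hand":1,"delta_pos":[-5.15,-1.35,0],"angular":[0,0,0]}]}'
python3 -m pendant '{"steps":[{"hand":1,"delta_pos":[0,0,0],"angular":[0,0,0]},{"hand":1,"delta_pos":[0,0,0],"angular":[0,0,0]}]}'
python3 - <<'E'
from h import *
status();c=shot('wrist')
print('tin');seg(c,.03,(.444,-.118),.06,.005)
plan(444.1,-117.5,80,86.5)
E
```

```text
clock: 26.28
tool_pos: [0.4417, -0.1199, 0.2071]
ee_rot: [0.728, 0.685, -0.0, -0.0]
ft_force: [0.6, 0.2, 0.2]
opening: 0.0878
grip_force: 0.0
clock: 26.52
tool_pos: [0.4429, -0.1179, 0.2073]
ee_rot: [0.728, 0.685, -0.0, -0.0]
ft_force: [0.2, 0.3, 0.3]
opening: 0.0879
grip_force: 0.0
t 26.52 pos [ 442.9 -117.9  207.3] phi 86.49 tilt 0.05 F [0.2 0.3 0.3] open 87.9 grip 0.0 q [ 0.79  0.21 -0.72  1.96  0.17  1.02 -0.07]
tin
px [278. 190.] n 1384 z 0.0404 rect [ 443.8 -119.8] [40.8 40.2] 85.9 mean [ 443.6 -119.4] circ r 20.8
turn [-0.    -0.001  0.001] shift cm [-0.02  0.09 12.74]
```

```bash
python3 -m pendant '{"steps":[{"hand":1,"delta_pos":[-0.15,0.1,4],"angular":[0,0,0]},{"hand":1,"delta_pos":[0,0,5],"angular":[0,0,0]},{"hand":1,"delta_pos":[0,0,4],"angular":[0,0,0]},{"hand":1,"delta_pos":[0,0,0],"angular":[0,0,0]},{"hand":1,"delta_pos":[0,0,0],"angular":[0,0,0]}]}'
python3 - <<'E'
from h import *
status();plan(443.6,-119,12,86.5)
E
```

```text
clock: 27.2
tool_pos: [0.4452, -0.1189, 0.0788]
ee_rot: [0.728, 0.686, 0.0, 0.0]
ft_force: [0.3, 1.0, 0.0]
opening: 0.0883
grip_force: 0.0
t 27.2 pos [ 445.2 -118.9   78.8] phi 86.62 tilt 0.06 F [0.3 1.  0. ] open 88.3 grip 0.0 q [ 0.69  0.41 -0.65  2.1   0.36  0.75 -0.24]
turn [ 0.001 -0.     0.002] shift cm [-0.02 -0.16  6.68]
```

```bash
python3 -m pendant '{"steps":[{"hand":1,"delta_pos":[0,-0.15,2.2],"angular":[0,0,0]},{"hand":1,"delta_pos":[0,0,2.2],"angular":[0,0,0]},{"hand":1,"delta_pos":[0,0,2.2],"angular":[0,0,0]},{"hand":1,"delta_pos":[0,0,0],"angular":[0,0,0]},{"hand":0,"delta_pos":[0,0,0],"angular":[0,0,0]},{"hand":0,"delta_pos":[0,0,0],"angular":[0,0,0]},{"hand":0,"delta_pos":[0,0,0],"angular":[0,0,0]},{"hand":0,"delta_pos":[0,0,0],"angular":[0,0,0]},{"hand":0,"delta_pos":[0,0,0],"angular":[0,0,0]},{"hand":0,"delta_pos":[0,0,0],"angular":[0,0,0]}]}'
python3 - <<'E'
from h import *
status();plan(551.4,-332.7,82,86.5)
E
```

```text
clock: 28.45
tool_pos: [0.4429, -0.1199, 0.0118]
ee_rot: [0.728, 0.685, 0.0, 0.0]
ft_force: [-0.6, 0.1, 3.4]
opening: 0.0412
grip_force: 30.0
t 28.45 pos [ 442.9 -119.9   11.8] phi 86.51 tilt 0.02 F [-0.6  0.1  3.4] open 41.2 grip 30.0 q [ 0.61  0.52 -0.56  2.14  0.48  0.6  -0.35]
turn [0. 0. 0.] shift cm [-20.58  12.13  -7.02]
```

```bash
python3 -m pendant '{"steps":[{"hand":0,"delta_pos":[0,0,-2],"angular":[0,0,0]},{"hand":0,"delta_pos":[0,0,-3],"angular":[0,0,0]},{"hand":0,"delta_pos":[0,0,-2],"angular":[0,0,0]},{"hand":0,"delta_pos":[-4.1,2.4,0],"angular":[0,0,0]},{"hand":0,"delta_pos":[-4.1,2.4,0],"angular":[0,0,0]},{"hand":0,"delta_pos":[-4.1,2.4,0],"angular":[0,0,0]},{"hand":0,"delta_pos":[-4.1,2.5,0],"angular":[0,0,0]},{"hand":0,"delta_pos":[-4.1,2.4,0],"angular":[0,0,0]},{"hand":0,"delta_pos":[0,0,0],"angular":[0,0,0]},{"hand":0,"delta_pos":[0,0,0],"angular":[0,0,0]}]}'
python3 - <<'E'
from h import *
status();plan(551.3,-332.3,17.5,86.5)
E
```

```text
clock: 29.7
tool_pos: [0.5504, -0.3308, 0.0809]
ee_rot: [0.728, 0.685, 0.0, -0.001]
ft_force: [-0.3, 0.9, -1.1]
opening: 0.0415
grip_force: 30.0
t 29.7 pos [ 550.4 -330.8   80.9] phi 86.53 tilt 0.11 F [-0.3  0.9 -1.1] open 41.5 grip 30.0 q [ 0.85  0.65 -0.56  1.65  0.41  0.96  0.08]
turn [-0.001 -0.001  0.   ] shift cm [-0.14  0.1   6.34]
```

```bash
python3 -m pendant '{"steps":[{"hand":0,"delta_pos":[-0.14,0.05,2.3],"angular":[0,0,0]},{"hand":0,"delta_pos":[0,0,2],"angular":[0,0,0]},{"hand":0,"delta_pos":[0,0,1.3],"angular":[0,0,0]},{"hand":0,"delta_pos":[0,0,0.7],"angular":[0,0,0]},{"hand":0,"delta_pos":[0,0,0],"angular":[0,0,0]},{"hand":0,"delta_pos":[0,0,0],"angular":[0,0,0]}]}'
python3 - <<'E'
from h import *
status();plan(551.3,-332.3,17,86.5)
E
```

```text
clock: 30.45
tool_pos: [0.5517, -0.3334, 0.0191]
ee_rot: [0.728, 0.685, 0.0, 0.0]
ft_force: [0.9, -0.1, -0.6]
opening: 0.0415
grip_force: 30.0
t 30.45 pos [ 551.7 -333.4   19.1] phi 86.5 tilt 0.05 F [ 0.9 -0.1 -0.6] open 41.5 grip 30.0 q [ 0.83  0.73 -0.53  1.68  0.46  0.85  0.04]
turn [0.001 0.    0.   ] shift cm [ 0.11 -0.05  0.21]
```

```bash
python3 -m pendant '{"steps":[{"hand":0,"delta_pos":[0.1,0,0.2],"angular":[0,0,0]},{"hand":0,"delta_pos":[0,0,0],"angular":[0,0,0]},{"hand":0.9,"delta_pos":[0,0,0],"angular":[0,0,0]},{"hand":0.9,"delta_pos":[0,0,0],"angular":[0,0,0]},{"hand":0.9,"delta_pos":[0,0,0],"angular":[0,0,0]},{"hand":0.9,"delta_pos":[0,0,-2],"angular":[0,0,0]},{"hand":0.9,"delta_pos":[0,0,-5],"angular":[0,0,0]},{"hand":0.9,"delta_pos":[0,0,-6],"angular":[0,0,0]},{"hand":0.9,"delta_pos":[0,0,-6],"angular":[0,0,0]},{"hand":0.9,"delta_pos":[0,0,0],"angular":[0,0,0]}]}'
python3 -m pendant '{"steps":[{"hand":0.9,"delta_pos":[0,0,0],"angular":[0,0,0]},{"hand":0.9,"delta_pos":[0,0,0],"angular":[0,0,0]}]}'
python3 - <<'E'
from h import *
status();c=shot('wrist')
print('tin');seg(c,.03,(.5514,-.332),.06,.005)
P=cloud(c);m=(abs(P[...,2]-.012)<.0025)&(np.hypot(P[...,0]-.5514,P[...,1]+.332)<.05)&(c['depth']>0)
print('tray',cv2.minAreaRect((P[m][:,:2]*1000).astype(np.float32)))
c=shot('side','end.png');print('large/jar/cup/lid')
for z,p in((.03,(.593,.337)),(.08,(.786,.162)),(.045,(.787,-.164)),(.039,(.673,-.002))):seg(c,z,p,.09)
E
```

```text
clock: 31.7
tool_pos: [0.5543, -0.3328, 0.214]
ee_rot: [0.728, 0.685, 0.002, 0.005]
ft_force: [0.7, -0.4, -0.4]
opening: 0.079
grip_force: 0.0
clock: 31.95
tool_pos: [0.5505, -0.3321, 0.2055]
ee_rot: [0.728, 0.685, -0.0, -0.001]
ft_force: [-0.4, -0.9, -0.8]
opening: 0.0792
grip_force: 0.0
t 31.95 pos [ 550.5 -332.1  205.5] phi 86.51 tilt 0.13 F [-0.4 -0.9 -0.8] open 79.2 grip 0.0 q [ 0.89  0.53 -0.62  1.54  0.32  1.18  0.15]
tin
px [278. 190.] n 1440 z 0.0454 rect [ 550.7 -332.1] [40.6 40.3] 87.1 mean [ 550.6 -331.6] circ r 20.8
tray ((551.7814331054688, -332.4552917480469), (66.26274108886719, 67.1563491821289), 86.10909271240234)
large/jar/cup/lid
px [257. 349.] n 868 z 0.0507 rect [592.5 338.5] [58.7 58.9] 5.4 mean [592.1 340.5] circ r 30.4
px [162. 250.] n 462 z 0.0992 rect [785.1 163.7] [52.5 50.7] 86.8 mean [784.1 165.8] circ r 27.7
px [195. 165.] n 150 z 0.0529 rect [ 787.5 -162.8] [68.4 68.2] 55.4 mean [ 787.4 -162.8] circ r 37.4
```

View pics/end.png

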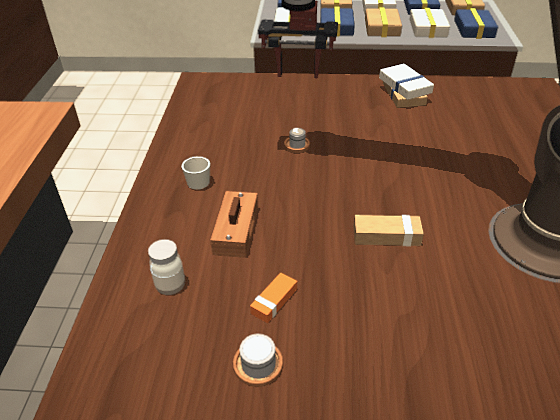

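The final view shows both tins in their trays, at (257,355) and (297,138). The case is closed with the lid flat at (235,222), and the jar and cup have not moved.

```bash
python3 -c "from station import ctrl;print(ctrl.close_job())"
```

```text
the job is handed in; nothing more can be done
None
```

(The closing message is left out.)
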